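Level a tile board with a wedge

ROBOT

A 6-joint arm with a two-finger parallel gripper is mounted at the origin on the work surface. World frame = base frame: x ahead of the robot, y to its left, z up, the work surface at z = 0. Lengths are in mm, angles in rad, forces in N, time in s.
With the tool pointing down it reaches from about 350 to 975 mm from the base axis. Payload 7.1 kg.
Tool frame: the origin (TCP) lies midway between the tips of the shut fingers; the grasp point (between the pads) lies 19 mm behind it (ctrl.grasp_offset is the distance from the TCP to the grasp point, in mm); z points along the fingers, y is the line along which they close (so a half turn about z gives the same grasp; the last joint's range is limited). The gripper opens to 88 mm and grips with 3 to 60 N. Pads are 20 mm wide; open, the fingers measure 115 mm over their backs; the gripper's body (75 mm by 178 mm) begins 61 mm behind the grasp point.
Start: joints at [1.104, 0.423, 1.63, -0, 1.089, -0.019], TCP at [270.582, 563.374, 222.675] pointing down, gripper open.
Joint ranges: [-3, 3], [-0.9, 2.11], [0.09, 2.58], [-1.31, 4.45], [0.11, 2.69], [-2.54, 2.54]. Speed limits (rad/s): [2.39, 2.39, 3.01, 3.14, 3.14, 3.14].

INTERFACE

Orientations are given as a rotation vector (axis times angle).
In Python, from workcell import ctrl gives the robot as it stands. The module is installed in compiled form; this text tells all that it offers.
- The arm moves only by the tool servo_tool, never from a script. Its argument "rows" is a list of rows, each a list of 7 numbers: the turn, a rotation vector about the tool's x, y, z as a fraction of full scale, then the shift along the tool's x, y, z as a fraction of full scale, then the finger opening in mm, from 0 to 87.8. A call has 1 to 10 rows; each row is the pose to reach, as a shift and turn from the pose commanded when the call began, along the tool's axes at that moment; what a row does not reach only later rows make up. Full scale, the value 1, is 20 cm for a shift and 1.5 rad for a turn. A row lasts 1/8 s, in which the tool goes at most 62.5 mm and 10.7 degrees, less where a joint would pass 70% of its speed; a pose out of reach is approached as far as the arm can. A call with a number of a shift or a turn outside -1 to 1 is refused whole. A call with a gripper value outside its range is refused whole. The fingers move at their own pace and stop on an object; the grip force is fixed at half the most. Time passes only in rows, so rows that repeat a pose let the fingers close. It gives the time, the measured TCP pose, the force, the opening and the grip force at its end, in the units of the state.
- ctrl.get_obs(): the state, without advancing time (a new reading comes with each control period).
- ctrl.get_image(name): name is "scene" or "side" or "wrist"; returns (picture, depth): 480x640x3 uint8, red, green, blue; 480x640 float32, mm along the optical axis (not along the pixel's ray), 0 where there is no reading.
- ctrl.camera_info(name): a dict with "intrinsics" (3x3 intrinsics, pixels), "R" (3x3) and "t" (3): a world point X has camera coordinates R X + t. Camera axes: x right, y down, z forward; pixel columns grow to the right and rows downward; lengths in mm; the calibration is good to about 2 mm. A picture is of the moment at which its call begins: read the wrist's pose just before it. camera_info takes no time and is no camera call; for the wrist camera it gives the pose at the moment of the call.
- ctrl.close_job(): hands the job in; it is judged then, once.
The state is a dict: "t": time; "qpos": joint angles; "qvel": joint speeds; "joint_torque": joint torques, N m; "ee_pos": TCP position; "orientation": TCP orientation; "ft_force": force on the tool from outside, world axes, zero at the start; "moment": the same for the moment, N m; "width": finger opening in mm; "grasp_force": force on a finger pad.
Only numpy, scipy, OpenCV 4.12 (cv2) and the standard library are available. Lean on these libraries where they do the work, as an engineer would, in place of code of your own. Each camera call takes 0.05 s, during which the arm holds its last target. There are 200 camera calls.

TASK

The hinged board with the painted tile sags onto its two rubber pads at the front. Take the tapered wooden wedge by its grip fin, set it flat on the metal plate in front of the board, thin end towards the board, and slide it along the plate, kept in contact, under the middle of the board's front bar until the bar has risen about 4 mm off its rest and the board is level; never jack it up by 9 mm or more. Finish holding the wedge right there in the gripper, the board carried by the wedge alone, and leave everything else on the table where it is.

Things in the scene. Friction and masses are not known exactly. Their poses are not given: they have to be found in the camera images.
- fixture: Tile stand, fixed on the table. Origin on the table top straight below the middle of the board's front bar; x runs level from the bar to the hinge, the direction in which the wedge is pushed; y to the left along the bar, z up. Two round rubber pads (radius 10) stand under the board's front at x = 18, y = -85 and +85 mm; the wedge goes between them.
- apron: The stand's flat aluminium ground plate, on which the wedge slides: 8 mm thick (its top is 8 above the table), from x = -180 (free front edge) to x = +185 and y = -105 to +105 in the fixture frame. Origin and axes as the fixture.
- board (a joint): Board hinge, rad: 0 = sagging at rest, 0.0235 = level, front bar 4 mm up; the bar rises 1.7 mm per 0.01. Plywood board 155 x 176 x 12 with a fixed white tile 130 x 130 x 7 on it, hinged at its far end (axis along y at fixture x = 170, z = 28). It turns freely and falls back by its weight; 2.5 to 6 N at the bar lifts it.
- nosing: Round steel bar along the board's front edge, radius 6, 188 long along fixture y; origin on its axis at its middle. Its underside is 10 mm above the plate at rest (18 above the table) and 14 mm above the plate with the board level. The wedge bears on this bar. Board and tile stay below 50 above the table.
- wedge: Wooden wedge, 160 long, 40 wide, 120 g: a 50 long, 25 high block with an upright grip fin on its middle (36 long, 24 wide across y, from 25 to 67 above the underside), then a straight ramp from 25 high at x = 25 to 3 high at the thin end, x = 135 (1 mm per 5). Origin on the underside below the fin; x to the thin end, z up. Starts on the table to one side of the stand, on either side.
- wedge_tip (a point): Middle of the wedge's thin end, on its underside (wedge x = 135). The bar meets the ramp when this point is 35 mm past the bar's axis (fixture x = 35); the board is level at 55. Pushing the wedge in takes about 2 to 8 N.
- spare: Parallel block, not to be used: same wood, footprint (160 x 40) and grip fin as the wedge, but its top is level, 25 high, over the whole length. Origin on the underside below the fin, x to its long end. It lies on the side of the stand where the wedge is not.
- mug: White mug, radius 38, 85 high, a bystander; origin under its middle.
- jar: Glass jar with a metal lid, radius 32, 90 high, a bystander; origin under its middle.
- inkpot: Small amber paint bottle, radius 19, 60 high, a bystander; origin under its middle.
- teapot: White and blue teapot, about 170 long over spout and handle, 138 high, a bystander; origin under its middle.
- brush: Brush about 200 long lying on the table on the robot's right, a bystander; origin at its underside.
- saucer: White saucer, radius 60, 18 high, a bystander; origin under its middle.
Things that resemble listed ones, but are neither listed nor needed, are in the scene too. Leave any orange or pink look-alike of the wedge alone.

How it is judged (in metres and radians):
On the way, in this order (a step that is already met when the one before it is completed fails the run):
1. the wedge, held in the gripper, stands flat on the plate with its thin end in front of the board's bar and the board still at rest (contact force between the fingers and wedge above 2 N and angle between wedge's own z axis and vertical below 0.07 rad and contact force between apron and wedge above 0.15 N and x of wedge_tip in the frame of fixture below 0 m and value of joint board below 0.004 rad), for 0.1 s.
2. held and in contact with the plate, its thin end passes under the bar between the pads while the board is still at rest (contact force between the fingers and wedge above 2 N and angle between wedge's own z axis and vertical below 0.07 rad and contact force between apron and wedge above 0.15 N and y of wedge_tip in the frame of fixture between -0.06 and 0.06 m and x of wedge_tip in the frame of fixture above 0.008 m and value of joint board below 0.004 rad), for 0.1 s.
At the end, for the whole second after the job is handed in: The bar is 1.7 to 6.4 mm above its rest (joint 0.010 to 0.038), carried by the wedge (over 0.5 N), which lies flat (within 4 degrees) on the plate between the pads, thin end at least 35 mm past the bar, still gripped (over 2 N) and at rest; the robot does not touch the stand (contact force between the fingers and wedge above 2 N and angle between wedge's own z axis and vertical below 0.07 rad and y of wedge_tip in the frame of fixture between -0.06 and 0.06 m and contact force between apron and wedge above 0.15 N and contact force between wedge and nosing above 0.5 N and value of joint board between 0.01 and 0.038 rad and x of wedge_tip in the frame of fixture above 0.035 m and contact force between each of the arm, the fingers, spare and fixture below 0.1 N and linear speed of wedge below 0.02 m/s and velocity of joint board below 0.05 rad/s); the arm keeps its last pose, push and grip.
It fails at once if the board's bar is raised by 9 mm or more (value of joint board above 0.054 rad).
It fails at once if something else on the table is moved by more than 25 mm (distance of any of spare, mug, jar, inkpot, teapot, brush, saucer from where it was at the start of the episode above 0.025 m).
It also fails if it takes over 48 s, if anything falls off the work surface, if the arm or the gripper's body presses on something with over 40 N, if the wrist force passes 120 N, or if a joint passes its speed limit or range.

## Working session

There is one attempt and no reset: what is moved stays moved. The work goes in short steps, Python scripts to look and compute and a tool call to move; the robot and the scene stay as the last step left them, time stands still between calls to the robot, and variables do not carry over. Pictures are saved under pics/ and viewed, at most 10 in all, crops included, and the job is handed in when it is done.

Besides the shell and the picture viewer there is one more tool, called after "Call:" as name(argument=value, ...) on one line, values as JSON. servo_tool: Moves the arm, as the interface text tells. Its arguments: {"type":"object","properties":{"rows":{"type":"array","items":{"type":"array","items":{"type":"number"}}}},"required":["rows"]}

```bash
mkdir -p pics
cat > h.py <<'E'
import numpy as np, cv2
from scipy.spatial.transform import Rotation as Ro
from workcell import ctrl
def snap(name,tag):
    info=ctrl.camera_info(name); im,d=ctrl.get_image(name)
    cv2.imwrite(f'pics/{tag}.png',im[:,:,::-1]); np.savez(f'pics/{tag}.npz',im=im,d=d,K=info['intrinsics'],R=info['R'],t=info['t'])
def load(tag): return np.load(f'pics/{tag}.npz')
def cloud(tag):
    z=load(tag); d=z['d']; v,u=np.mgrid[:480,:640]
    P=np.stack([u,v,np.ones_like(u)],-1)@np.linalg.inv(z['K']).T*d[...,None]
    return (P-z['t'])@z['R']
def ray(tag,u,v,h):
    z=load(tag); c=-z['R'].T@z['t']; r=z['R'].T@np.linalg.inv(z['K'])@[u,v,1]
    return c+r*(h-c[2])/r[2]
def crop(tag,x0,y0,x1,y1,s):
    im=cv2.imread(f'pics/{tag}.png')[y0:y1,x0:x1]; cv2.imwrite(f'pics/{tag}_c{x0}_{y0}.png',cv2.resize(im,None,fx=s,fy=s,interpolation=cv2.INTER_CUBIC))
E
python3 - <<'E'
from h import *
snap('scene','s0'); snap('side','d0')
o=ctrl.get_obs(); print(o); print(ctrl.grasp_offset)
E
```

```text
{'t': 0.1, 'qpos': array([ 1.10399771e+00,  4.23747305e-01,  1.63058557e+00,  8.82549662e-06,
        1.08859357e+00, -1.90270268e-02]), 'qvel': array([ 0.00026275, -0.00197735, -0.00055269,  0.00186993, -0.0006938 ,
       -0.00027263]), 'joint_torque': array([ 4.23454130e-04, -5.45619464e+01, -2.74320227e+01,  6.45374134e-02,
        1.88468175e-02, -4.02988883e-05]), 'ee_pos': array([270.36975816, 562.95456848, 222.00111997]), 'orientation': array([-6.97429946e-01, -3.06286279e+00,  2.03042573e-03]), 'ft_force': array([-0.75721487,  0.87665825, -0.51424359]), 'moment': array([-0.04064893, -0.00765441, -0.00493569]), 'grasp_force': 0.0, 'width': 87.51975118506144}
18.700000000000003
```

View pics/s0.png

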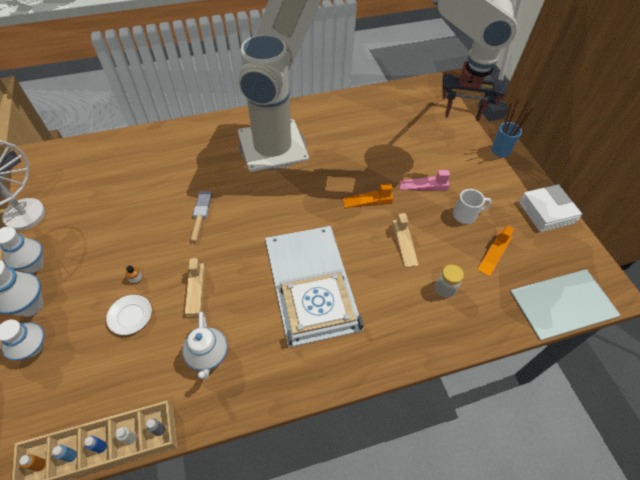

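View pics/d0.png

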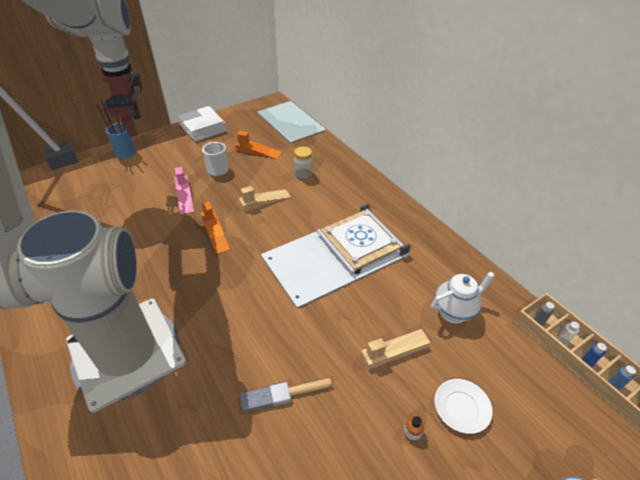

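Two plain wooden candidates in the scene view: (404,240) on the robot's left and (195,288) on its right. Orange and pink pieces at (370,197), (425,183) and (497,250) are look-alikes. The left one looks tapered, so I'm confirming with depth and an enlarged crop.

Run:
```python
from h import *
A=cv2.imread('pics/d0.png'); 
a=cv2.resize(A[170:220,225:305],None,fx=5,fy=5,interpolation=2); b=cv2.resize(A[325:375,355:435],None,fx=5,fy=5,interpolation=2)
S=cv2.imread('pics/s0.png'); c=cv2.resize(S[205:275,360:472],None,fx=3.5714,fy=3.5714,interpolation=2)[:250,:400]; e=cv2.resize(S[255:325,140:252],None,fx=3.5714,fy=3.5714,interpolation=2)[:250,:400]
cv2.imwrite('pics/cmp.png',np.vstack([np.hstack([a,b]),np.hstack([c,e])]))
P=cloud('s0'); im=load('s0')['im']
hsv=cv2.cvtColor(im,cv2.COLOR_RGB2HSV)
for n,(x0,y0,x1,y1) in dict(left=(380,205,425,275),right=(175,255,215,325)).items():
    p=P[y0:y1,x0:x1].reshape(-1,3); p=p[(p[:,2]>4)&(p[:,2]<80)]
    f=p[p[:,2]>55]; print(n,'fin',len(f),f.mean(0).round(1)); 
    l=p[p[:,2]<30]; c=l[:,:2].mean(0); U,Sg,V=np.linalg.svd(l[:,:2]-c,full_matrices=False); ax=V[0]
    if ax@(f.mean(0)[:2]-c)>0: ax=-ax
    s=(l[:,:2]-f.mean(0)[:2])@ax; w=(l[:,:2]-c)@np.array([-ax[1],ax[0]])
    print('axis',ax.round(3),np.degrees(np.arctan2(ax[1],ax[0])).round(1),'range',s.min().round(),s.max().round(),'w',w.min().round(),w.max().round())
    for q in range(20,140,20):
        m=abs(s-q)<5; print(q,np.median(l[m,2]).round(1),end='; ')
    print()
for nm,(u,v,h) in dict(pl00=(267,236,8),pl01=(328,228,8),far0=(289,342,8),far1=(360,332,8),bar0=(278,292,24),bar1=(346,276,24)).items(): print(nm,ray('s0',u,v,h).round(1))
```

```text
left fin 97 [491.7 301.2  66.2]
axis [ 0.939 -0.343] -20.0 range -111.0 167.0 w -74.0 76.0
20 23.6; 40 20.4; 60 17.2; 80 12.4; 100 9.5; 120 6.1; 
right fin 138 [ 511.6 -335.6   67.1]
axis [ 0.988 -0.152] -8.7 range -110.0 130.0 w -66.0 51.0
20 24.6; 40 24.7; 60 24.5; 80 24.8; 100 19.9; 120 5.0; 
pl00 [ 400.5 -110.     8. ]
pl01 [422.9  83.1   8. ]
far0 [ 758.6 -130.8    8. ]
far1 [784.6  62.7   8. ]
bar0 [ 611.3 -124.6   24. ]
bar1 [614.7  78.1  24. ]
```

View pics/cmp.png

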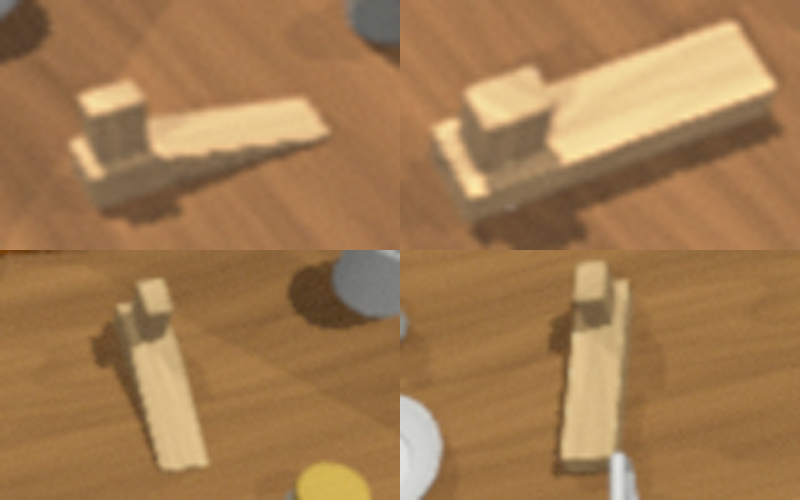

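The crop and depth agree. The left piece (scene 404,240) falls evenly from 24 to 6 mm along its length, so it is the wedge. The right one (195,288) is 25 mm throughout, so it is the spare. Next I'm fitting the plate and the wedge.

```bash
cat >> h.py <<'E'
def comp(tag,box,lo,hi,seed,maxw=1e9):
    P=cloud(tag); m=((P[...,2]>lo)&(P[...,2]<hi)).astype(np.uint8); k=np.zeros_like(m); x0,y0,x1,y1=box; k[y0:y1,x0:x1]=1; m&=k
    n,L=cv2.connectedComponents(m); l=L[seed[1],seed[0]]; return P[L==l]
E
python3 - <<'E'
from h import *
p=comp('s0',(250,215,375,355),4.5,60,(300,250))
r=cv2.minAreaRect(p[:,:2].astype(np.float32)); print('plate',r,cv2.boxPoints(r).round(1).tolist())
P=cloud('s0');q=P[215:355,250:375].reshape(-1,3)
print('plate z',np.median(p[p[:,2]<12][:,2]))
p=comp('d0',(250,200,420,310),4.5,60,(300,270))
r=cv2.minAreaRect(p[:,:2].astype(np.float32)); print('plate d',r,cv2.boxPoints(r).round(1).tolist())
for tag,box,seed in (('s0',(380,205,425,275),(402,240)),('d0',(230,180,300,215),(270,197))):
    p=comp(tag,box,3,80,seed); r=cv2.minAreaRect(p[:,:2].astype(np.float32)); f=p[p[:,2]>60]
    print(tag,'wedge',r,'fin',f.mean(0),len(f)); lo=p[(p[:,2]<22)]
    # axis from ramp midline
    V=np.linalg.svd(lo[:,:2]-lo[:,:2].mean(0),full_matrices=False)[2][0]; print(V, lo.mean(0), 'fin rect',cv2.minAreaRect(f[:,:2].astype(np.float32)))
E
```

```text
plate ((590.0569458007812, -17.720947265625), (229.26226806640625, 378.8428955078125), 87.41324615478516) [[395.70001220703125, -123.69999694824219], [774.0999755859375, -140.8000030517578], [784.5, 88.19999694824219], [406.0, 105.30000305175781]]
plate z 9.054599607516206
plate d ((592.452880859375, -25.770187377929688), (214.57965087890625, 367.1723937988281), 87.13597869873047) [[403.70001220703125, -123.80000305175781], [770.4000244140625, -142.10000610351562], [781.2000122070312, 72.19999694824219], [414.5, 90.5999984741211]]
s0 wedge ((526.1687622070312, 304.0244140625), (79.05091857910156, 216.8216094970703), 82.16278076171875) fin [491.41971792 302.24319526  67.58787685] 84
[ 0.99262811 -0.12119998] [560.42191345 293.22022567  11.33958727] fin rect ((488.7342529296875, 302.50537109375), (24.37689971923828, 37.87687301635742), 81.36830139160156)
d0 wedge ((541.151123046875, 303.39288330078125), (75.95494079589844, 153.19483947753906), 84.18258666992188) fin [487.63292989 297.19009516  64.88474086] 68
[-0.99998519 -0.0054431 ] [540.64879911 284.90012166  12.50102075] fin rect ((488.2398986816406, 298.7712097167969), (27.95901870727539, 34.8792610168457), 79.18673706054688)
```

```bash
cat >> h.py <<'E'
def plan(p,yaw_y):
    "fractions to bring the TCP to p, tool down, tool y at world angle yaw_y (deg)"
    o=ctrl.get_obs(); R0=Ro.from_rotvec(o['orientation']).as_matrix()
    a=np.radians(yaw_y); y=np.array([np.cos(a),np.sin(a),0]); z=np.array([0,0,-1.]); R1=np.stack([np.cross(y,z),y,z],1)
    print('t',o['t'].round(2),'pos',o['ee_pos'].round(1),'turn',(Ro.from_matrix(R0.T@R1).as_rotvec()/1.5).round(4),'shift',(R0.T@(np.array(p)-o['ee_pos'])/200).round(4))
E
python3 -c "
from h import *
plan([470,300,215],81)"
```

```text
Traceback (most recent call last):
  File "h.py", line 24, in plan
    print('t',o['t'].round(2),'pos',o['ee_pos'].round(1),'turn',(Ro.from_matrix(R0.T@R1).as_rotvec()/1.5).round(4),'shift',(R0.T@(np.array(p)-o['ee_pos'])/200).round(4))
              ^^^^^^^^^^^^
AttributeError: 'float' object has no attribute 'round'
```

```bash
sed -i "s/o\['t'\].round(2)/round(o['t'],2)/" h.py; python3 -c "
from h import *
plan([470,300,215],81)"
```

```text
t 0.1 pos [270.4 563.  222. ] turn [-0.0009 -0.0002 -0.1938] shift [-1.469  -0.7529  0.036 ]
```

Call:
servo_tool(rows=[[0,0,-0.05,-0.2,-0.1,0,87],[0,0,-0.1,-0.45,-0.23,0,87],[0,0,-0.19,-0.7,-0.36,0,87],[0,0,-0.19,-0.95,-0.49,0,87],[0,0,-0.19,-1,-0.6,0,87],[0,0,-0.19,-1,-0.75,0,87]])

```text
t: 0.85
ee_pos: [385.9, 340.5, 222.4]
orientation: [-0.258, -3.131, 0.0]
ft_force: [0.6, -0.9, 0.5]
width: 87.5
grasp_force: 0.0
```

```bash
python3 -c "
from h import *
plan([470,300,215],81)"
```

```text
t 0.85 pos [385.9 340.5 222.4] turn [-0.0001 -0.0002 -0.0048] shift [-0.4479 -0.1311  0.0367]
```

Call:
servo_tool(rows=[[0,0,-0.005,-0.22,-0.06,0.02,87],[0,0,-0.005,-0.44,-0.13,0.04,87],[0,0,-0.005,-0.44,-0.13,0.04,87],[0,0,-0.005,-0.44,-0.13,0.04,87]])

```text
t: 1.35
ee_pos: [467.4, 301.8, 214.3]
orientation: [-0.244, -3.131, 0.001]
ft_force: [-0.1, -0.1, 0.6]
width: 87.2
grasp_force: 0.0
```

```bash
python3 -c "
from h import *
snap('wrist','w1'); plan([489,301,90],81)"
```

```text
t 1.4 pos [467.2 302.  214.4] turn [-0.0003 -0.0007  0.0016] shift [-0.1091  0.0119  0.6221]
```

View pics/w1.png

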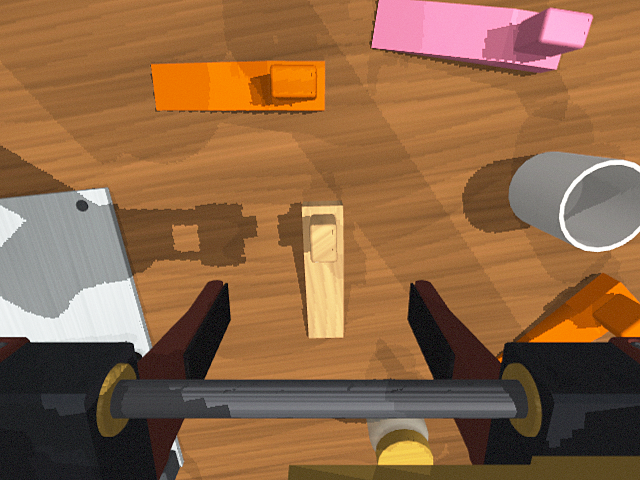

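The wrist view shows the wedge centred: fin top at (323,238), thin end at (325,337), back end at (322,206). The plate's front-left corner is at (107,188).

Run:
```python
from h import *
P=cloud('w1'); p=P[200:342,295:352].reshape(-1,3); f=p[p[:,2]>63]; r=cv2.minAreaRect(f[:,:2].astype(np.float32)); print('fin',r,f.mean(0))
a=p[(p[:,2]>2.2)&(p[:,2]<63)]; print('body',cv2.minAreaRect(a[:,:2].astype(np.float32)))
for u,v,h in ((303,206,25),(343,206,25),(307,337,3),(344,337,3),(107,188,8)): print(ray('w1',u,v,h).round(1))
q=P[188:320,0:150].reshape(-1,3); q=q[(q[:,2]>5)&(q[:,2]<12)]; print('platez',np.median(q[:,2]))
```

```text
fin ((445.8276672363281, 308.4135437011719), (23.796030044555664, 121.32272338867188), 81.69412231445312) [484.40405099 303.00619786  75.66411576]
body ((545.2872314453125, 294.86724853515625), (64.84764862060547, 167.150146484375), 81.10127258300781)
[461.  287.5  25. ]
[467.  325.9  25. ]
[619.3 264.5   3. ]
[625.9 306.9   3. ]
[416.2  94.6   8. ]
platez 9.842873349914964
```

```bash
python3 -c "
from h import *
plan([489,303.3,31],81.7)"
```

```text
t 1.4 pos [467.2 302.  214.4] turn [-0.0003 -0.0007 -0.0066] shift [-0.1076  0.0234  0.9171]
```

Call:
servo_tool(rows=[[0,0,-0.007,-0.05,0.012,0.2,87],[0,0,-0.007,-0.108,0.023,0.4,87],[0,0,-0.007,-0.108,0.023,0.6,87],[0,0,-0.007,-0.108,0.023,0.65,87],[0,0,-0.007,-0.108,0.023,0.65,87]])

```text
t: 2.02
ee_pos: [489.8, 303.3, 84.9]
orientation: [-0.226, -3.133, 0.001]
ft_force: [-1.0, 0.3, 0.1]
width: 86.7
grasp_force: 0.0
```

```bash
python3 -c "
from h import *
plan([489,303.3,31],81.7); snap('side','d1'); snap('wrist','w2')
crop('d1',205,120,325,210,6)"
```

```text
t 2.02 pos [489.8 303.3  84.9] turn [-0.0003 -0.0005  0.0008] shift [ 0.004  -0.0007  0.2693]
```

View pics/w2.png

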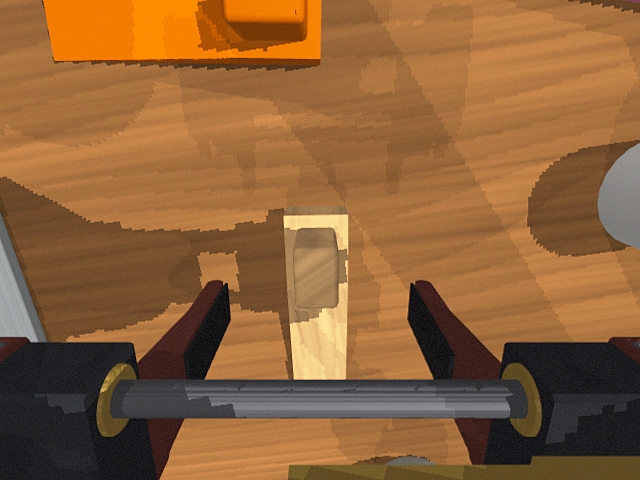

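The fin (about 294–338, top face near row 255) sits centred between the fingers, whose middle is column 319. The wedge edges run straight down the image, so I can descend and grip.

Call:
servo_tool(rows=[[0,0,0,0.002,0,0.12,87],[0,0,0,0.004,0,0.24,87],[0,0,0,0.004,0,0.27,87],[0,0,0,0.004,0,0.27,87],[0,0,0,0.004,0,0.27,0],[0,0,0,0.004,0,0.27,0],[0,0,0,0.004,0,0.27,0],[0,0,0,0.004,0,0.27,0],[0,0,0,0.004,0,0.27,0],[0,0,0,0.004,0,0.27,0]])

```text
t: 3.38
ee_pos: [489.8, 303.0, 30.6]
orientation: [-0.227, -3.133, 0.0]
ft_force: [-0.8, -0.5, 0.7]
width: 31.0
grasp_force: 0.0
```

Call:
servo_tool(rows=[[0,0,0,0,0,0,0],[0,0,0,0,0,0,0],[0,0,0,0,0,0,0],[0,0,0,0,0,0,0]])

```text
t: 3.88
ee_pos: [489.8, 302.9, 30.6]
orientation: [-0.227, -3.133, 0.0]
ft_force: [0.2, -0.2, -0.1]
width: 23.6
grasp_force: 29.9
```

Call:
servo_tool(rows=[[0,0,0,0,0,-0.06,0],[0,0,0,0,0,-0.16,0],[0,0,0,0,0,-0.3,0],[0,0,0,0,0,-0.36,0],[0,0,0,0,0,-0.36,0]])

```text
t: 4.5
ee_pos: [490.5, 303.4, 104.2]
orientation: [0.227, 3.131, 0.002]
ft_force: [0.0, -0.3, -1.8]
width: 23.8
grasp_force: 29.9
```

Run:
```python
from h import *
crop('s0',255,222,375,350,4.5)
plan([400,0,100],87.2)
for n,h in (('s0',24),('d0',24)):
    P=cloud(n); m=(P[...,2]>19)&(P[...,2]<60)&(abs(P[...,0]-660)<90)&(abs(P[...,1]+20)<115)
    p=P[m]; r=cv2.minAreaRect(p[:,:2].astype(np.float32)); print(n,r)
    a=np.radians(-2.8); q=(p[:,:2]-[590,-22])@np.array([[np.cos(a),-np.sin(a)],[np.sin(a),np.cos(a)]]); print('fx pct',np.percentile(q[:,0],[.3,1,3]).round(1),'fy',np.percentile(q[:,1],[1,99]).round(1))
```

```text
t 4.5 pos [490.5 303.4 104.2] turn [ 0.0011  0.0015 -0.064 ] shift [ 0.229  -1.5664  0.0176]
s0 ((668.3285522460938, -29.540138244628906), (198.85142517089844, 169.83029174804688), 87.97134399414062)
fx pct [-4.7 -2.6  1.1] fy [-86.7  87.8]
d0 ((664.758544921875, -35.64453125), (170.17800903320312, 198.76300048828125), 0.05175003781914711)
fx pct [-5.5 -5.  -2.8] fy [-94.7  82.9]
```

View pics/s0_c255_222.png

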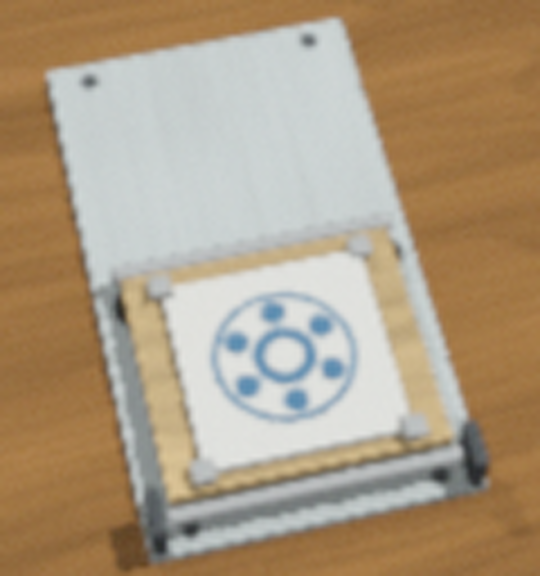

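The crop shows the plate corners at full-image pixels (265.9,238.4), (330.8,226.0), (363.9,330.0) and (289.4,347.1). The bar's ends are near (279.4,284.9) and (342.8,271.3).

Run:
```python
from h import *
from scipy.optimize import least_squares
px=[(265.9,238.4),(330.8,226.0),(363.9,330.0),(289.4,347.1)]
W=np.array([ray('s0',*p,8)[:2] for p in px]); print(W.round(1), [np.linalg.norm(W[i]-W[(i+1)%4]).round(1) for i in range(4)])
F=np.array([(-180,-105),(-180,105),(185,105),(185,-105)])
g=lambda s:(F@np.array([[np.cos(s[2]),np.sin(s[2])],[-np.sin(s[2]),np.cos(s[2])]])+s[:2]-W).ravel()
r=least_squares(g,[590,-22,-.05]); print(r.x[:2].round(1),np.degrees(r.x[2]).round(2),r.fun.round(1))
for p in ((279.4,284.9),(342.8,271.3)):
  w=ray('s0',*p,26)[:2]-r.x[:2]; a=r.x[2]; print('bar in fixture',(w[0]*np.cos(a)+w[1]*np.sin(a)).round(1),(-w[0]*np.sin(a)+w[1]*np.cos(a)).round(1))
```

```text
[[ 408.6 -115.3]
 [ 417.8   94.1]
 [ 782.    75. ]
 [ 772.8 -133.3]] [np.float64(209.6), np.float64(364.8), np.float64(208.5), np.float64(364.7)]
[592.8 -19.8] -2.82 [-0.7 -0.5  0.4 -0.1  0.7  1.  -0.4 -0.4]
bar in fixture 3.1 -95.7
bar in fixture 0.6 93.6
```

Call:
servo_tool(rows=[[0,0,-0.02,0,-0.15,0,0],[0,0,-0.04,0,-0.35,0,0],[0,0,-0.064,0,-0.55,0,0],[0,0,-0.064,0,-0.75,0,0],[0,0,-0.064,0,-0.92,0,0],[0,0,-0.064,0,-0.98,0,0],[0,0,-0.064,0,-0.98,0,0]])

```text
t: 5.38
ee_pos: [461.5, 108.8, 102.4]
orientation: [-0.079, -3.14, -0.0]
ft_force: [-0.4, -0.4, -1.5]
width: 23.7
grasp_force: 29.9
```

```bash
python3 -c "
from h import *
plan([443,-12,100],87.18)"
```

```text
t 5.38 pos [461.5 108.8 102.4] turn [-0.     -0.0003 -0.0006] shift [ 0.0619 -0.6077  0.0119]
```

Call:
servo_tool(rows=[[0,0,0,0.02,-0.15,0,0],[0,0,0,0.04,-0.35,0,0],[0,0,0,0.062,-0.53,0,0],[0,0,0,0.062,-0.608,0.1,0],[0,0,0,0.062,-0.608,0.2,0],[0,0,0,0.062,-0.608,0.2,0]])

```text
t: 6.12
ee_pos: [442.8, -11.1, 61.7]
orientation: [-0.076, -3.138, -0.0]
ft_force: [-0.0, 0.8, -0.4]
width: 24.1
grasp_force: 29.9
```

Run:
```python
from h import *
plan([443,-12,38.6],87.18); print(ctrl.get_obs()['ft_force'])
snap('scene','s2'); snap('side','d2'); snap('wrist','w3')
A=cv2.imread('pics/d2.png')[220:310,250:420]; S=cv2.imread('pics/w3.png')
a=cv2.resize(A,(640,339),interpolation=2); b=cv2.resize(S[150:400,200:440],(271,282)); 
c=np.zeros((600,640,3),np.uint8); c[:339]=a; c[339:339+261,:250]=cv2.resize(b,(250,261)); 
z=cv2.imread('pics/s2.png')[215:315,245:395]; c[339:599,250:640]=cv2.resize(z,(390,260),interpolation=2); cv2.imwrite('pics/pl.png',c)
```

```text
t 6.12 pos [442.8 -11.1  61.7] turn [ 0.0001 -0.0016  0.0007] shift [-0.0015 -0.0044  0.1154]
[-0.00355173  0.78401474 -0.37602344]
```

View pics/pl.png

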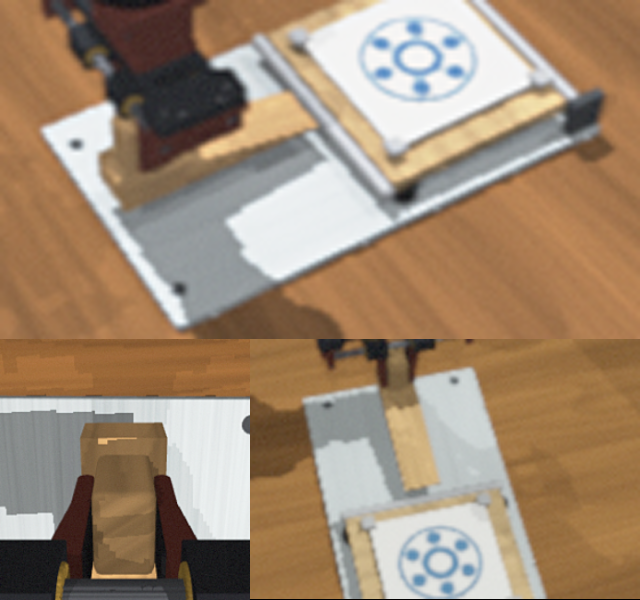

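The tilt is fine and the wedge lies square over the plate, with its thin end just short of the bar. In the scene image the tip middle is at about (310.8,272.7). Next I lower the wedge to the plate.

Call:
servo_tool(rows=[[0,0,0,0,-0.004,0.04,0],[0,0,0,0,-0.004,0.08,0],[0,0,0,0,-0.004,0.1,0],[0,0,0,0,-0.004,0.108,0],[0,0,0,0,-0.004,0.108,0]])

```text
t: 6.9
ee_pos: [443.1, -12.7, 40.9]
orientation: [-0.077, -3.14, -0.0]
ft_force: [0.5, -0.3, -1.5]
width: 23.9
grasp_force: 29.9
```

Run:
```python
from h import *
print('tip s2',ray('s2',310.8,272.7,33))
plan([443,-12,38.6],87.18); print(ctrl.get_obs()['ft_force'])
```

```text
tip s2 [580.85020111 -18.98340902  33.        ]
t 6.9 pos [443.1 -12.7  40.9] turn [-0.     -0.0002  0.0002] shift [0.0006 0.0033 0.0117]
[ 0.46660012 -0.32667757 -1.48141447]
```

Call:
servo_tool(rows=[[0,0,0,0,0,0.008,0],[0,0,0,0,0,0.012,0],[0,0,0,0,0,0.014,0],[0,0,0,0,0,0.014,0]])

```text
t: 7.4
ee_pos: [443.2, -12.7, 38.5]
orientation: [0.077, 3.14, -0.0]
ft_force: [-1.2, 0.4, 3.6]
width: 24.2
grasp_force: 29.9
```

Contact at about 4–5 N. Now I slide the wedge to tip x ≈ 20.

Call:
servo_tool(rows=[[0,0,0,0,0,0,0],[0,0,0,-0.03,0,0,0],[0,0,0,-0.06,0,0,0],[0,0,0,-0.09,0,0,0],[0,0,0,-0.12,0,0,0],[0,0,0,-0.15,0,0,0],[0,0,0,-0.17,0,0,0],[0,0,0,-0.17,0,0,0],[0,0,0,-0.17,0,0,0]])

```text
t: 8.52
ee_pos: [476.4, -14.3, 38.3]
orientation: [-0.077, -3.139, -0.0]
ft_force: [-3.3, 1.0, 6.1]
width: 24.1
grasp_force: 30.0
```

Run:
```python
from h import *
o=ctrl.get_obs(); print(o['ee_pos'],o['ft_force'],o['moment'])
P=cloud('s0'); snap('scene','s3'); Q=cloud('s3')
a=np.radians(-2.82)
def bh(P):
    q=(P[...,:2]-[592.4,-19.7])@np.array([[np.cos(a),-np.sin(a)],[np.sin(a),np.cos(a)]])
    m=(abs(q[...,0]-60)<30)&(abs(q[...,1])<60); return np.median(P[...,2][m])
print('tile height near x=60: before',bh(P),'now',bh(Q))
```

```text
[476.36902292 -14.25303401  38.26753027] [-3.32147358  0.95811066  6.09798895] [1.11009659e-01 9.31069078e-01 1.32049906e-04]
tile height near x=60: before 40.15434758883434 now 40.11106182618594
```

Board still at rest, step 2 should be met. Continuing slowly.

Call:
servo_tool(rows=[[0,0,0,-0.02,0,0,0],[0,0,0,-0.04,0,0,0],[0,0,0,-0.06,0,0,0],[0,0,0,-0.08,0,0,0],[0,0,0,-0.1,0,0,0],[0,0,0,-0.12,0,0,0],[0,0,0,-0.135,0,0,0],[0,0,0,-0.135,0,0,0],[0,0,0,-0.135,0,0,0]])

```text
t: 9.7
ee_pos: [497.3, -15.2, 37.5]
orientation: [-0.076, -3.127, -0.001]
ft_force: [-21.0, 1.3, 19.4]
width: 23.8
grasp_force: 30.0
```

```bash
cat > ang.py <<'E'
from h import *
import sys
a=np.radians(-2.82)
def sl(tag):
    P=cloud(tag); q=(P[...,:2]-[592.4,-19.7])@np.array([[np.cos(a),-np.sin(a)],[np.sin(a),np.cos(a)]])
    m=(abs(q[...,0]-85)<55)&(abs(q[...,1])<55)&(P[...,2]>30)&(P[...,2]<50); k=np.polyfit(q[...,0][m],P[...,2][m],1); return k[0],np.polyval(k,0),np.median(P[...,2][m&(abs(q[...,0]-60)<30)])
o=ctrl.get_obs(); print(o['ee_pos'],o['ft_force'],o['moment'],o['orientation'])
t=sys.argv[1]; snap('scene','s'+t); snap('side','d'+t)
for c in 'sd': print(c,np.round(sl(c+'0'),4),np.round(sl(c+t),4))
E
python3 ang.py 4
```

```text
[497.25396007 -15.20197371  37.47981409] [-20.96654215   1.34787672  19.35065495] [ 0.18372589  3.47825991 -0.02619756] [-7.62323842e-02 -3.12708826e+00 -6.30505458e-04]
s [2.50000e-02 3.86375e+01 4.01738e+01] [2.15000e-02 3.90301e+01 4.03774e+01]
d [2.37000e-02 3.59822e+01 3.73757e+01] [2.03000e-02 3.65246e+01 3.76551e+01]
```

The push force has built up (21 N forward, 19 N up), so I'm pressing too hard on the plate. I'll ease up a little before going on.

Call:
servo_tool(rows=[[0,0,0,0,0,-0.003,0],[0,0,0,0,0,-0.006,0],[0,0,0,0,0,-0.006,0],[0,0,0,0,0,-0.006,0]])

```text
t: 10.3
ee_pos: [503.8, -15.6, 39.1]
orientation: [-0.077, -3.14, -0.0]
ft_force: [-4.1, 0.8, -4.6]
width: 23.8
grasp_force: 30.0
```

```bash
python3 ang.py 5
```

```text
[503.78940311 -15.59537788  39.08785761] [-4.12669178  0.78393618 -4.64426499] [0.13870537 1.10840422 0.01867233] [-7.66030657e-02 -3.13967607e+00 -1.12946902e-05]
s [2.50000e-02 3.86375e+01 4.01738e+01] [-5.00000e-04  4.28351e+01  4.28025e+01]
d [2.37000e-02 3.59822e+01 3.73757e+01] [-1.50000e-03  4.03698e+01  4.01617e+01]
```

The board is at about 0.0255 rad, but the tool is carrying the load (Fz −4.6 N), so the wedge may be off the plate. I'm lowering slightly.

Call:
servo_tool(rows=[[0,0,0,0,0,0.001,0],[0,0,0,0,0,0.002,0],[0,0,0,0,0,0.003,0],[0,0,0,0,0,0.003,0]])

```text
t: 10.9
ee_pos: [504.1, -15.6, 38.9]
orientation: [-0.077, -3.141, -0.0]
ft_force: [-3.6, -0.4, -5.2]
width: 23.8
grasp_force: 30.0
```

```bash
python3 ang.py 6
```

```text
[504.07775719 -15.6163752   38.87868098] [-3.63940849 -0.38355963 -5.211921  ] [ 0.14896546  1.18440928 -0.01098311] [-7.67725026e-02 -3.14064443e+00 -9.57716088e-06]
s [2.50000e-02 3.86375e+01 4.01738e+01] [-2.00000e-03  4.30033e+01  4.30020e+01]
d [2.37000e-02 3.59822e+01 3.73757e+01] [-2.10000e-03  4.03499e+01  4.02037e+01]
```

Call:
servo_tool(rows=[[0,0,0,0,0,0.001,0],[0,0,0,0,0,0.002,0],[0,0,0,0,0,0.003,0],[0,0,0,0,0,0.003,0]])

```text
t: 11.5
ee_pos: [504.1, -15.6, 38.3]
orientation: [0.077, 3.141, 0.0]
ft_force: [-3.9, -0.2, -5.0]
width: 23.8
grasp_force: 30.0
```

```bash
python3 ang.py 7
```

```text
[504.10408369 -15.60505159  38.27174769] [-3.87422209 -0.16581772 -5.03787541] [ 0.06637651  1.10271737 -0.03053212] [7.66620616e-02 3.14063207e+00 3.47042557e-06]
s [2.50000e-02 3.86375e+01 4.01738e+01] [9.00000e-04 4.23966e+01 4.24888e+01]
d [2.37000e-02 3.59822e+01 3.73757e+01] [2.80000e-03 3.96553e+01 3.97912e+01]
```

The tool is still moving freely while carrying the load, so I keep lowering until the force changes.

Call:
servo_tool(rows=[[0,0,0,0,0,0.002,0],[0,0,0,0,0,0.004,0],[0,0,0,0,0,0.004,0]])

```text
t: 11.98
ee_pos: [504.5, -15.6, 37.6]
orientation: [0.077, 3.14, -0.0]
ft_force: [-3.7, 0.6, -2.9]
width: 23.7
grasp_force: 30.0
```

```bash
python3 ang.py 8
```

```text
[504.47169976 -15.63294743  37.64529138] [-3.71918734  0.61546876 -2.89502289] [ 0.06911948  1.04340557 -0.02244816] [ 7.67151172e-02  3.13992486e+00 -1.57600126e-05]
s [2.50000e-02 3.86375e+01 4.01738e+01] [7.30000e-03 4.13880e+01 4.18896e+01]
d [2.37000e-02 3.59822e+01 3.73757e+01] [8.10000e-03 3.86577e+01 3.91945e+01]
```

Call:
servo_tool(rows=[[0,0,0,0,0,0.001,0],[0,0,0,0,0,0.0015,0],[0,0,0,0,0,0.0015,0]])

```text
t: 12.45
ee_pos: [504.8, -15.6, 37.5]
orientation: [0.077, 3.139, -0.0]
ft_force: [-1.5, 0.4, 1.1]
width: 24.4
grasp_force: 30.0
```

```bash
python3 ang.py 9
```

```text
[504.75863687 -15.63562296  37.50631803] [-1.4955471   0.36755278  1.13068145] [ 0.04909331  0.85305645 -0.05932282] [ 7.66290809e-02  3.13932956e+00 -4.47352886e-05]
s [2.50000e-02 3.86375e+01 4.01738e+01] [8.20000e-03 4.12368e+01 4.17441e+01]
d [2.37000e-02 3.59822e+01 3.73757e+01] [1.05000e-02 3.82759e+01 3.89319e+01]
```

Seated on the plate, with the joint at about 0.015. I'm pushing the last ~7 mm in small steps.

Call:
servo_tool(rows=[[0,0,0,-0.007,0,0,0],[0,0,0,-0.014,0,0,0],[0,0,0,-0.02,0,0,0],[0,0,0,-0.02,0,0,0],[0,0,0,-0.02,0,0,0]])

```text
t: 13.18
ee_pos: [504.9, -15.7, 37.5]
orientation: [-0.076, -3.135, -0.0]
ft_force: [-14.0, 1.0, 17.1]
width: 23.6
grasp_force: 30.0
```

```bash
python3 ang.py 10
```

```text
[504.86727217 -15.65745105  37.49165997] [-13.97062822   0.99094414  17.07743625] [0.10129869 2.05655938 0.00243278] [-7.63752685e-02 -3.13490386e+00 -1.56462428e-04]
s [2.50000e-02 3.86375e+01 4.01738e+01] [1.00000e-02 4.08327e+01 4.13019e+01]
d [2.37000e-02 3.59822e+01 3.73757e+01] [1.08000e-02 3.80950e+01 3.88944e+01]
```

Sticking again, because the forward push couples into down-force. I'm easing up in small amounts so it slides.

Call:
servo_tool(rows=[[0,0,0,0,0,-0.001,0],[0,0,0,0,0,-0.002,0],[0,0,0,0,0,-0.002,0],[0,0,0,0,0,-0.002,0]])

```text
t: 13.78
ee_pos: [504.9, -15.6, 37.5]
orientation: [-0.076, -3.135, -0.0]
ft_force: [-13.2, -0.0, 10.5]
width: 23.6
grasp_force: 30.0
```

```bash
python3 ang.py 11
```

```text
[504.88740527 -15.64958915  37.51656274] [-1.31992896e+01 -1.08978678e-02  1.04855707e+01] [ 0.06899142  1.81436235 -0.02215637] [-7.64163670e-02 -3.13488577e+00 -1.74731347e-04]
s [2.50000e-02 3.86375e+01 4.01738e+01] [1.16000e-02 4.07383e+01 4.13986e+01]
d [2.37000e-02 3.59822e+01 3.73757e+01] [1.36000e-02 3.77562e+01 3.84949e+01]
```

Call:
servo_tool(rows=[[0,0,0,0,0,-0.001,0],[0,0,0,0,0,-0.0015,0],[0,0,0,0,0,-0.0015,0],[0,0,0,0,0,-0.0015,0]])

```text
t: 14.38
ee_pos: [504.9, -15.7, 37.5]
orientation: [-0.076, -3.135, -0.0]
ft_force: [-13.5, 0.9, 6.5]
width: 23.7
grasp_force: 30.0
```

```bash
python3 ang.py 12
```

```text
[504.92583831 -15.66757458  37.52297723] [-13.53288069   0.85251288   6.53842097] [ 0.14756021  1.63622578 -0.02336263] [-7.64567488e-02 -3.13490532e+00 -1.69572948e-04]
s [2.50000e-02 3.86375e+01 4.01738e+01] [1.22000e-02 4.07877e+01 4.13659e+01]
d [2.37000e-02 3.59822e+01 3.73757e+01] [1.47000e-02 3.76710e+01 3.86697e+01]
```

Call:
servo_tool(rows=[[0,0,0,0,0,-0.001,0],[0,0,0,0,0,-0.0015,0],[0,0,0,0,0,-0.0015,0],[0,0,0,0,0,-0.0015,0]])

```text
t: 14.98
ee_pos: [504.9, -15.6, 37.6]
orientation: [-0.076, -3.135, -0.0]
ft_force: [-10.9, 0.0, 4.6]
width: 23.7
grasp_force: 30.0
```

```bash
python3 ang.py 13
```

```text
[504.94127901 -15.64377986  37.56485921] [-10.94489671   0.0300899    4.56786564] [ 0.04337536  1.51889295 -0.00844872] [-7.64800574e-02 -3.13490069e+00 -2.14804884e-04]
s [2.50000e-02 3.86375e+01 4.01738e+01] [1.11000e-02 4.08776e+01 4.14682e+01]
d [2.37000e-02 3.59822e+01 3.73757e+01] [1.28000e-02 3.79329e+01 3.86364e+01]
```

Call:
servo_tool(rows=[[0,0,0,0,0,-0.001,0],[0,0,0,0,0,-0.0015,0],[0,0,0,0,0,-0.0015,0],[0,0,0,0,0,-0.0015,0]])

```text
t: 15.58
ee_pos: [506.2, -15.7, 37.7]
orientation: [-0.076, -3.137, -0.0]
ft_force: [-5.7, 1.4, -2.8]
width: 24.0
grasp_force: 30.0
```

```bash
python3 ang.py 14
```

```text
[506.19780406 -15.70878119  37.71019743] [-5.69066869  1.42035778 -2.76131599] [ 0.1304946   1.18542459 -0.0573168 ] [-7.64853747e-02 -3.13699280e+00 -1.21123131e-04]
s [2.50000e-02 3.86375e+01 4.01738e+01] [1.09000e-02 4.09011e+01 4.16614e+01]
d [2.37000e-02 3.59822e+01 3.73757e+01] [9.20000e-03 3.83664e+01 3.89243e+01]
```

Call:
servo_tool(rows=[[0,0,0,-0.006,0,-0.001,0],[0,0,0,-0.012,0,-0.002,0],[0,0,0,-0.018,0,-0.003,0],[0,0,0,-0.022,0,-0.003,0],[0,0,0,-0.022,0,-0.003,0],[0,0,0,-0.022,0,-0.003,0]])

```text
t: 16.42
ee_pos: [512.5, -16.0, 39.1]
orientation: [0.077, 3.141, -0.0]
ft_force: [-3.2, 1.0, -5.9]
width: 23.7
grasp_force: 30.0
```

```bash
python3 ang.py 15
```

```text
[512.53371585 -16.00934802  39.09101315] [-3.18764622  1.01375822 -5.87226443] [ 0.12884421  1.08527178 -0.01720852] [ 7.65938156e-02  3.14054874e+00 -1.95641068e-05]
s [2.50000e-02 3.86375e+01 4.01738e+01] [-8.10000e-03  4.40263e+01  4.35899e+01]
d [2.37000e-02 3.59822e+01 3.73757e+01] [-9.20000e-03  4.13816e+01  4.08744e+01]
```

Now at 0.033 with the wedge raised about 1.5 mm off the plate. Lowering it onto the plate should bring the joint to about 0.024.

Call:
servo_tool(rows=[[0,0,0,0,0,0.002,0],[0,0,0,0,0,0.004,0],[0,0,0,0,0,0.006,0],[0,0,0,0,0,0.007,0],[0,0,0,0,0,0.007,0]])

```text
t: 17.15
ee_pos: [512.6, -16.0, 37.7]
orientation: [0.077, 3.14, 0.0]
ft_force: [-3.1, 0.5, -4.1]
width: 24.2
grasp_force: 30.0
```

```bash
python3 ang.py 16
```

```text
[512.55972775 -16.02068915  37.68393185] [-3.13830734  0.46782758 -4.09924332] [ 0.07914848  1.03847023 -0.0379208 ] [7.66636728e-02 3.14049573e+00 1.08750310e-05]
s [2.50000e-02 3.86375e+01 4.01738e+01] [2.10000e-03 4.24692e+01 4.25565e+01]
d [2.37000e-02 3.59822e+01 3.73757e+01] [-4.00000e-04  3.98770e+01  3.99815e+01]
```

Joint about 0.0235. A little further down to rest firmly on the plate.

Call:
servo_tool(rows=[[0,0,0,0,0,0.001,0],[0,0,0,0,0,0.0025,0],[0,0,0,0,0,0.0025,0],[0,0,0,0,0,0.0025,0]])

```text
t: 17.75
ee_pos: [512.5, -16.0, 37.5]
orientation: [0.077, 3.14, -0.0]
ft_force: [-4.7, -0.9, 1.2]
width: 24.0
grasp_force: 30.0
```

```bash
python3 ang.py 17
python3 - <<'E'
import cv2,numpy as np
A=cv2.imread('pics/d17.png')[205:305,255:405]; S=cv2.imread('pics/s17.png')[215:315,245:395]
cv2.imwrite('pics/end.png',np.hstack([cv2.resize(x,(400,267),interpolation=2) for x in (A,S)]))
E
```

```text
[512.54115519 -16.03048615  37.48164215] [-4.70619397 -0.85642793  1.19973237] [ 0.09374535  1.33492641 -0.01016946] [ 7.67110706e-02  3.14044720e+00 -2.45296397e-05]
s [2.50000e-02 3.86375e+01 4.01738e+01] [4.50000e-03 4.22596e+01 4.25663e+01]
d [2.37000e-02 3.59822e+01 3.73757e+01] [2.20000e-03 3.97014e+01 3.98840e+01]
```

View pics/end.png

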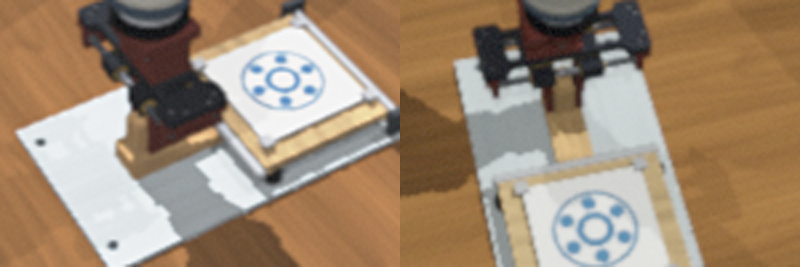

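The wedge is flat on the plate under the middle of the bar (left crop around (160,145)), the board is at about 0.021 rad, and the grip is 30 N. Handing in.

```bash
python3 -c "
from workcell import ctrl
print(ctrl.close_job())"
```

```text
the job is handed in; nothing more can be done
None
```

I handed the job in at about 18 s; no verdict came back. At the end the wedge was gripped at 30 N and flat on the plate under the middle of the bar, and the board was near level (about 0.021 rad, 3.6 mm up, estimated from depth images). The wedge stuck and came off the plate by about 1.5 mm at times during the push (peak about 0.033 rad); I lowered it back onto the plate each time.

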